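# Set the boring jig and hold a stool rail in its corner

### The job

Get the stool rail ready for drilling: take the brass guide bush from the rack and slip it fully home in the hole of the boring jig's arm. Then lay the unbored rail flat on the jig, its plain end under the arm and its tenon pointing away from the end stop, and press it firmly into the corner so that it bears on the long fence and the end stop at once; finish while still holding it pressed there. Leave the other bushes, the bored rail and the tools where they are.

Things in the scene. Friction and masses are not known exactly. Their poses are not given: they have to be found in the camera images.
- jig: Boring jig screwed to the bench; origin on the bench, z up. Grey waxed base (slippery, friction about 0.2, fences too) 15 mm thick, x -85..+95, y -135..+135 mm. Pale long fence (along y) and end stop (along x) form a corner, open towards -x and +y. Dark bush arm over the corner, 69 to 91 mm above the bench, y -98..-62, x -22..+85 mm, on a post at x +46..+85 mm with a gusset to y -50 mm.
- long_fence: Pale wooden long fence of the jig, 25 x 185 mm, 16 mm high (top 31 mm above the bench). Origin at mid length at the foot of its working face, level with the base top. Working face looks to the jig's -x and lies at jig x = +21 mm, from jig y -125 to +60 mm.
- end_stop: Pale wooden end stop of the jig (the second fence), 62 x 25 mm, 16 mm high (top 31 mm above the bench). Origin at the middle of the foot of its working face, level with the base top. Working face looks to the jig's +y and lies at jig y = -100 mm, from jig x -45 to +17 mm.
- corner (a point): The inside corner of the jig: where the planes of the two working faces meet, at base-top height (15 mm above the bench). Axes as the jig's: the long fence is its +x side, the end stop its -y side.
- bush_seat (a point): Centre of the mouth of the hole in the bush arm, on the arm's top, 91 mm above the bench, at jig x 0, y -80 mm (20 mm from the end stop's face); axes as the jig's. Upright through hole 21.5 mm in diameter, 22 mm deep, 2 mm chamfer at the mouth.
- bush_brass: Brass slip bush, 80 g: head 28 mm in diameter, 20 mm high, over a round shank 20 mm in diameter, 24 mm long with tapered foot. Origin at the centre of the head's underside (shoulder), z up. Starts upright in a rack hole, shoulder on the rack's top, 30 mm above the bench. Fully home, its shoulder lies on the arm's top and the shank comes out 2 mm below.
- bush_steel: Bright steel slip bush, same size, in the rack; to be left there.
- bush_black: Black slip bush, same size, in the rack; to be left there.
- rack: Dark wooden rack fixed to the bench, 50 x 170 mm, 30 mm high, origin at the centre of its underside; holes 23 mm in diameter at its y -55, 0 and +55 mm, a bush in each, in any order.
- rail: Pale stool rail, unbored, 0.2 to 0.35 kg: body 42 mm wide (x), 165 mm long (y), 48 mm high (z), and a tenon 14 mm thick, 30 mm long, 32 mm high at its +y end. Origin at the centre of the body's underside. Starts loose on the bench left of the jig, its tenon already turned within 45 degrees of the jig's +y. Its top passes 6 mm under the arm when it lies on the base.
- rail_end (a point): Middle of the lower edge of the rail's plain end, 82.5 mm to the rail's -y from its origin; axes as the rail's. In place it lies 21 mm to the corner's -x, against the end stop's face, on the base top, and the rail's +y is the jig's +y.
- bored_rail: A rail like the other but already bored (dark hole in its top), lying apart to the right; leave alone.
- mallet: Wooden joiner's mallet, lying to the right; leave alone.
- chisel: Bench chisel with wooden handle, lying to the right; leave alone.
- square: Try square with dark stock and steel blade, lying at the back left; leave alone.
- gauge: Wooden marking gauge, lying between the robot and the jig; at most 70 mm high; leave alone.
- plane: Small block plane, standing behind the jig; leave alone.
Not all that is in view belongs to the job. What is shaped like the rail but turquoise is not meant.

How it is judged (in metres and radians):
On the way:
1. the brass bush is fully home in the hole of the jig's arm and let go (horizontal distance between bush_brass and bush_seat below 0.003 m and z of bush_brass in the frame of bush_seat between -0.003 and 0.0025 m and angle between bush_brass's own z axis and vertical below 0.06 rad and contact force between the fingers and bush_brass below 0.05 N), for 0.2 s.
At the end, for the whole second after the job is handed in: Brass bush let go in the arm, shoulder within 2.5 mm of its top. Rail flat on the base, parallel to the long fence within 0.025 rad, plain end within 2 mm of the end stop, side within 3 mm of the long fence, held still by the robot and pressing on each fence with over 3 N (all of step 1 and x of rail_end in the frame of corner between -0.024 and -0.018 m and y of rail_end in the frame of corner between -0.003 and 0.002 m and z of rail_end in the frame of corner between -0.003 and 0.0025 m and angle between the y axis of rail and the y axis of jig, either way round below 0.025 rad and angle between rail's own z axis and vertical below 0.03 rad and contact force between rail and long_fence above 3 N and contact force between rail and end_stop above 3 N and contact force between any of the fingers, the arm and rail above 1 N and linear speed of rail below 0.01 m/s); the arm keeps its last pose, push and grip.
It fails at once if the steel or black bush is moved from its place by more than 20 mm (distance of any of bush_steel, bush_black from where it was at the start of the episode above 0.02 m).
It fails at once if the bored rail is moved from its place by more than 30 mm (distance of bored_rail from where it was at the start of the episode above 0.03 m).
It fails at once if a bench tool (mallet, chisel, square, gauge, plane) is moved from its place by more than 30 mm (distance of any of mallet, chisel, square, gauge, plane from where it was at the start of the episode above 0.03 m).
It also fails if it takes over 64 s, if anything falls off the work surface, if the arm or the gripper's body presses on something with over 40 N, if the wrist force passes 120 N, or if a joint passes its speed limit or range.

### The arm

A 6-joint arm with a two-finger parallel gripper is mounted at the origin on the work surface. World frame = base frame: x ahead of the robot, y to its left, z up, the work surface at z = 0. Lengths are in mm, angles in rad, forces in N, time in s.
With the tool pointing down it reaches from about 400 to 925 mm from the base axis. Payload 12.5 kg.
Tool frame: the origin (TCP) lies at the centre of the arm's flange, where the gripper is bolted on; the fingertips stand 190 mm ahead of it and the grasp point (between the pads) lies 171 mm ahead of it; z points along the fingers, y is the line along which they close (so a half turn about z gives the same grasp; the last joint's range is limited). The gripper opens to 95 mm and grips with 3 to 60 N. Pads are 20 mm wide; open, the fingers measure 119 mm over their backs; the gripper's body (75 mm by 180 mm) begins 59 mm behind the grasp point.
Start: joints at [-1.276, 0.491, 1.559, -0, 1.092, -0.106], TCP at [243.866, -575.46, 404.761] pointing down, gripper open.
Joint ranges: [-3.1, 3.1], [-0.84, 2.19], [0.05, 2.79], [-1.13, 4.28], [0.06, 2.93], [-2.69, 2.69]. Speed limits (rad/s): [2.22, 2.22, 2.79, 3.14, 3.14, 3.14].

### API

Orientations are given as [roll, pitch, yaw] about the fixed x, y, z axes, in that order (R = Rz(yaw) Ry(pitch) Rx(roll)).
In Python, from cell import env, read_camera, search_frame, cut_out gives the robot as it stands. The module is installed in compiled form; this text tells all that it offers.
- The arm moves only by the tool move_arm, never from a script. Its argument "commands" is a list of rows, each a list of 3 entries, a list of its own where there are three numbers: the shift along the world's x, y, z normalised to -1 to 1, where 1 is 0.03 m, then the turn about the world's z normalised to -1 to 1, where 1 is 0.08 rad, then the opening, from -1 (shut) to 1 (fully open), so that 0 is half open. A call has 1 to 20 rows; each row shifts and turns the commanded pose from where the row before left it; what a row does not reach is not made up. A row lasts 1/12 s, in which the tool goes at most 41.7 mm and 7.16 degrees, less where a joint would pass 70% of its speed; a pose out of reach is approached as far as the arm can. A call with a number of a shift or a turn outside -1 to 1 is refused whole. A call with a gripper value outside its range is refused whole. The fingers move at their own pace and stop on an object; the grip force is fixed at half the most. Time passes only in rows, so rows that do not move let the fingers close. It gives the time, the measured TCP pose, the force, the opening and the grip force at its end, in the units of the state.
- env.state(): the state, without advancing time (a new reading comes with each control period).
- read_camera(name): name is "scene" or "top"; returns a dict with "image" (420x560x3 uint8, red, green, blue), "fx", "fy", "cx", "cy" (pixels), "rvec" (rotation vector, rad) and "tvec" (3), from world to camera coordinates, as OpenCV has them. Camera axes: x right, y down, z forward; pixel columns grow to the right and rows downward; lengths in mm; the calibration is good to about 2 mm. A picture is of the moment at which its call begins. There is no depth.
- env.job_done(): hands the job in; it is judged then, once.
Trained networks look in a picture, given as the dict that the camera call returned (one of the last four; its "shot" number tells which), for a name from the list of things; names that differ only in an ending like _2 or _b are one class to them, and where a whole thing is asked for, a point or a joint stands for the part that bears it (a point fixed in the world has none). Each returns a list of dicts, best first, with "confidence" (0 to 1); they miss things now and then, are a little off and sometimes report something else, mostly with a low value. They report only what shows in the picture. A call takes as long as a camera call. They do not tell look-alikes from the thing itself.
- search_frame(thing, picture): "at" ([column, row] in pixels, amid what is visible of it).
- cut_out(thing, picture): "region" (420x560 bool, what is visible of it) and "at" ([column, row] in pixels, amid what is visible of it).
The state is a dict: "t": time; "joints": joint angles; "qvel": joint speeds; "tau": joint torques, N m; "eef_pos": TCP position; "tcp_rot": TCP orientation; "ft_force": force on the tool from outside, world axes, zero at the start; "moment": the same for the moment, N m; "opening": opening from 0.0 (shut) to 1.0 (fully open); "grip_force": force on a finger pad.
Only numpy, scipy, OpenCV 4.12 (cv2) and the standard library are available. Lean on these libraries where they do the work, as an engineer would, in place of code of your own. Each camera call takes 0.05 s, during which the arm holds its last target. There are 200 camera calls.

## Working session

There is one attempt and no reset: what is moved stays moved. The work goes in short steps, Python scripts to look and compute and a tool call to move; the robot and the scene stay as the last step left them, time stands still between calls to the robot, and variables do not carry over. Pictures are saved under pics/ and viewed, at most 10 in all, crops included, and the job is handed in when it is done.

Besides the shell and the picture viewer there is one more tool, called after "Emit:" as name(argument=value, ...) on one line, values as JSON. move_arm: Moves the arm, as the interface text tells. Its arguments: {"type":"object","properties":{"commands":{"type":"array","items":{"type":"array"}}},"required":["commands"]}

```bash
mkdir -p pics; cat > h.py <<'E'
import numpy as np, cv2
from cell import env, read_camera, search_frame, cut_out
def save(img,n): cv2.imwrite('pics/'+n,cv2.cvtColor(img,cv2.COLOR_RGB2BGR))
def K(p): return np.array([[p['fx'],0,p['cx']],[0,p['fy'],p['cy']],[0,0,1.]])
def ray(p,uv):
    R=cv2.Rodrigues(np.array(p['rvec'],float))[0]; t=np.array(p['tvec'],float).ravel()
    d=R.T@np.linalg.inv(K(p))@np.array([uv[0],uv[1],1.]); return -R.T@t,d
def at_z(p,uv,z):
    c,d=ray(p,uv); return c+d*(z-c[2])/d[2]
def proj(p,X):
    return cv2.projectPoints(np.array(X,float).reshape(-1,1,3),np.array(p['rvec'],float),np.array(p['tvec'],float),K(p),None)[0].reshape(-1,2)
E
python3 - <<'E'
from h import *
a=read_camera('top'); b=read_camera('scene')
save(a['image'],'top0.png'); save(b['image'],'scene0.png')
for p,n in((a,'top'),(b,'scene')):
    print(n,ray(p,(280,210))[0].round())
    for t in ['jig','long_fence','end_stop','bush_brass','bush_steel','bush_black','rack','rail','bored_rail','gauge','plane','square','bush_seat']:
        try:print(t,[(np.round(d['at']).tolist(),round(d['confidence'],2),np.round(at_z(p,d['at'],30)[:2]).tolist()) for d in search_frame(t,p)[:4]])
        except Exception as e: print(t,e)
print(env.state())
E
```

```text
top [ 400.  -31. 1758.]
jig [([331.0, 186.0], 0.92, [589.0, -184.0])]
long_fence [([330.0, 179.0], 0.69, [614.0, -181.0])]
end_stop [([370.0, 187.0], 0.56, [586.0, -311.0])]
bush_brass []
bush_steel []
bush_black [([170.0, 235.0], 0.5, [438.0, 352.0])]
rack [([195.0, 234.0], 0.58, [439.0, 270.0])]
rail [([202.0, 186.0], 0.74, [597.0, 246.0]), ([152.0, 295.0], 0.69, [239.0, 411.0])]
bored_rail [([395.0, 259.0], 0.67, [347.0, -389.0])]
gauge [([272.0, 263.0], 0.71, [338.0, 17.0])]
plane [([246.0, 125.0], 0.65, [798.0, 97.0])]
square [([156.0, 184.0], 0.78, [606.0, 399.0])]
bush_seat [([335.0, 191.0], 0.67, [575.0, -195.0])]
scene [1381.  244.  928.]
jig [([225.0, 237.0], 0.76, [608.0, -177.0])]
long_fence [([225.0, 240.0], 0.96, [618.0, -171.0])]
end_stop [([365.0, 266.0], 0.17, [602.0, 247.0])]
bush_brass [([383.0, 227.0], 0.6, [429.0, 278.0])]
bush_steel [([366.0, 230.0], 0.57, [456.0, 232.0])]
bush_black [([368.0, 228.0], 0.68, [447.0, 235.0]), ([403.0, 230.0], 0.62, [426.0, 340.0])]
rack [([386.0, 237.0], 0.74, [472.0, 294.0])]
rail [([365.0, 265.0], 0.97, [600.0, 247.0]), ([148.0,
[... 402 characters left out ...]
0, 238.0], 0.6, [616.0, -179.0])]
{'t': 1.4, 'joints': array([-1.27562478e+00,  4.90897332e-01,  1.55891140e+00, -1.06217394e-05,
        1.09169679e+00, -1.05594342e-01]), 'qvel': array([ 0.00097493,  0.00087392, -0.0005131 ,  0.0012371 , -0.00030333,
       -0.00019029]), 'tau': array([-8.03035928e-04, -6.12471485e+01, -2.58429623e+01,  6.92862924e-02,
        4.45652031e-02, -1.89412339e-05]), 'eef_pos': array([ 243.84958989, -575.4627885 ,  404.75866952]), 'tcp_rot': array([3.14150700e+00, 1.85572002e-05, 4.00770781e-01]), 'ft_force': array([-0.42467022,  0.09637455, -0.82389081]), 'moment': array([-0.00827503,  0.00047967,  0.00183673]), 'grip_force': 0.0, 'opening': 0.9954396237297216}
```

View pics/top0.png

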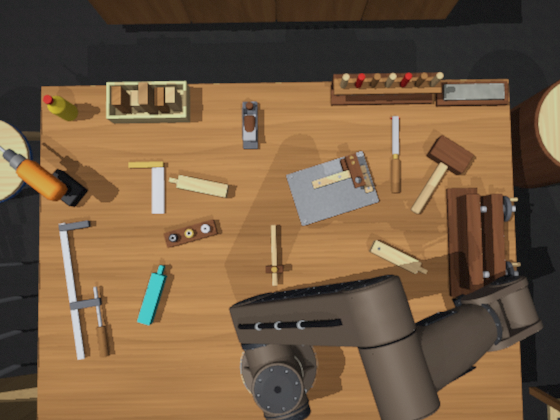

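View pics/scene0.png

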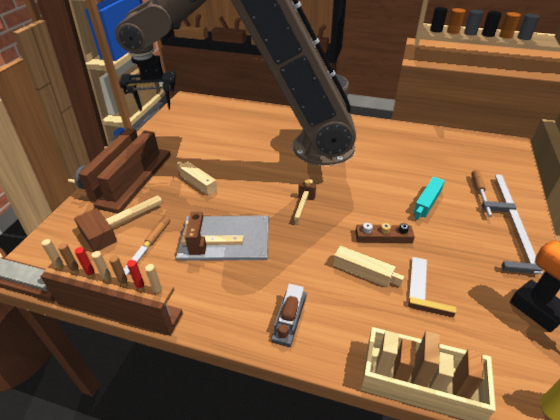

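The top view shows three bushes in the rack: black at (174,238), brass at (189,234) and steel at (205,229). The pale rail with its tenon to the left is at (202,186). The turquoise look-alike is at (152,295), the bored rail at (395,259) and the jig at (332,187), its arm at (358,170). The bushes and rails need confirming in an enlarged crop, with the fitted outlines drawn on it.

```bash
cat >> h.py <<'E'
from scipy.optimize import minimize
def box(x0,x1,y0,y1,z0,z1): return np.array([[x,y,z] for x in(x0,x1) for y in(y0,y1) for z in(z0,z1)],float)
def cyl(cx,cy,r,z0,z1): return np.array([[cx+r*np.cos(a),cy+r*np.sin(a),z] for a in np.linspace(0,6.28,24) for z in(z0,z1)])
JIG=[box(-85,95,-135,135,0,15),box(21,46,-125,60,15,31),box(-45,17,-125,-100,15,31),box(-22,85,-98,-62,69,91),box(46,85,-98,-62,15,91)]
RAIL=[box(-21,21,-82.5,82.5,0,48),box(-7,7,82.5,112.5,8,40)]
RACK=[box(-25,25,-85,85,0,30)]+[cyl(0,y,14,30,50) for y in(-55,0,55)]
def place(q,P,z=0):
    c,s=np.cos(q[2]),np.sin(q[2]); return P@np.array([[c,s,0],[-s,c,0],[0,0,1]])+[q[0],q[1],z]
def hulls(p,model,q,z=0):
    return [cv2.convexHull(proj(p,place(q,P,z)).astype(np.float32))[:,0] for P in model]
def render(p,model,q,z=0,S=4):
    m=np.zeros((420*S,560*S),np.uint8)
    for h in hulls(p,model,q,z): cv2.fillConvexPoly(m,np.round((h+.5)*S*16-8).astype(np.int32),255,shift=4)
    return cv2.resize(m,(560,420),interpolation=cv2.INTER_AREA)/255.
def fit(views,model,q0,z=0):
    def f(v):
        q=[q0[0]+v[0]*10,q0[1]+v[1]*10,q0[2]+v[2]*.1]
        return sum(np.abs(render(p,model,q,z)-m).sum()/m.sum() for p,m in views)
    best=None; v=np.zeros(3)
    for d in (2,1,.3):
        r=minimize(f,v,method='Nelder-Mead',options=dict(initial_simplex=np.vstack([v,v+np.eye(3)*d]),xatol=.01,fatol=1e-4)); v=r.x
    return np.array([q0[0]+v[0]*10,q0[1]+v[1]*10,q0[2]+v[2]*.1]),r.fun
def mask(t,p,near=None):
    L=cut_out(t,p)
    if near is not None: L=[d for d in L if np.hypot(*(np.array(d['at'])-near))<25]
    return L[0]['region'].astype(float) if L else None
def crop(p,c,w,k,outl=()):
    x,y=c; im=p['image'][y-w[1]//2:y+w[1]//2,x-w[0]//2:x+w[0]//2].copy()
    im=cv2.resize(im,None,fx=k,fy=k,interpolation=cv2.INTER_CUBIC)
    for hs in outl:
        for h in hs: cv2.polylines(im,[np.round((h-[x-w[0]//2,y-w[1]//2]+.5)*k).astype(np.int32)],True,(255,0,0),1)
    return im
E
cat > m.py <<'E'
from h import *
a=read_camera('top'); b=read_camera('scene'); res={}
for n,M,q0,na,nb in(('jig',JIG,(589,-184,.25),(331,186),(225,237)),('rail',RAIL,(597,246,-.15),(202,186),(365,265)),('rack',RACK,(440,280,.25),(193,233),(386,235))):
    ma,mb=mask(n,a,na),mask(n,b,nb)
    V=[(p,m) for p,m in((a,ma),(b,mb)) if m is not None]
    for vs in [[v] for v in V]+[V]:
        q,c=fit(vs,M,q0); print(n,q.round(3),round(c,3))
    res[n]=q
np.save('res.npy',res,allow_pickle=True)
O=lambda p:[hulls(p,M,res[n]) for n,M in(('jig',JIG),('rail',RAIL),('rack',RACK))]
save(np.vstack([crop(a,(260,205),(260,110),3,O(a)),crop(b,(300,245),(260,90),3,O(b))]),'crop1.png')
print('brass',place(res['rack'],np.array([[0,0,0.]])))
print(ray(b,(0,0))[0],a['fx'],b['fx'])
E
python3 m.py
```

```text
jig [ 5.79271e+02 -1.86476e+02  2.90000e-01] 0.021
jig [ 5.80461e+02 -1.91392e+02  2.86000e-01] 0.035
jig [ 5.79652e+02 -1.88973e+02  2.87000e-01] 0.077
rail [ 5.95458e+02  2.46238e+02 -2.10000e-01] 0.074
rail [ 5.96625e+02  2.42413e+02 -2.11000e-01] 0.057
rail [ 5.95423e+02  2.43555e+02 -2.04000e-01] 0.156
rack [4.40097e+02 2.89929e+02 2.67000e-01] 0.429
rack [4.42127e+02 2.83899e+02 2.86000e-01] 0.335
rack [4.41223e+02 2.86731e+02 2.71000e-01] 0.818
brass [[441.2225495  286.73068781   0.        ]]
[1381.21314527  244.33268696  928.25930561] 523.4216416321884 408.526345421547
```

View pics/crop1.png

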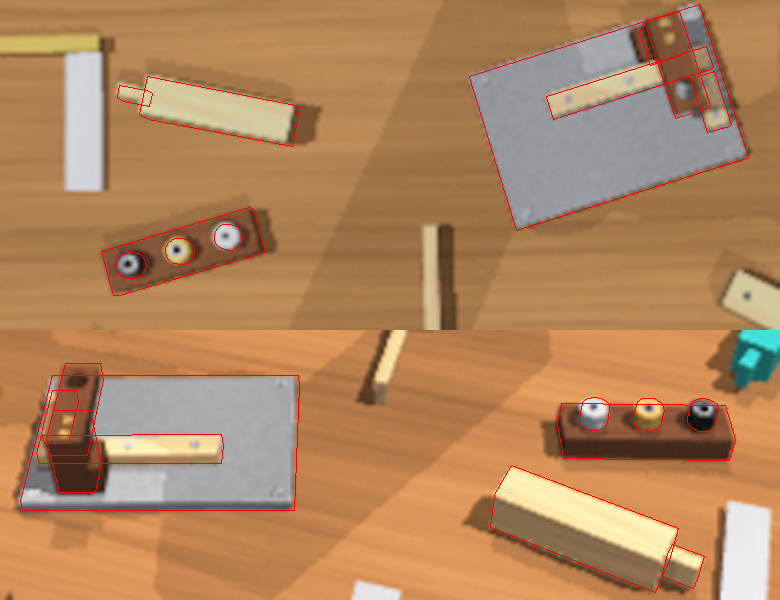

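The crop confirms it: the fits match, and the brass bush is the yellow one in the middle of the rack, between steel (right) and black (left) in the top view. I'm moving towards it.

Emit:
move_arm(commands=[[[0.5,0.9,0],0.9,0.2],[[0.5,0.9,0],0.9,0.2],[[0.5,0.9,0],0.9,0.2],[[0.5,0.9,0],0.9,0.2],[[0.5,0.9,0],0.9,0.2],[[0.5,0.9,0],0.9,0.2],[[0.5,0.9,0],0.9,0.2],[[0.5,0.9,0],0.9,0.2],[[0.5,0.9,0],0.9,0.2],[[0.5,0.9,0],0.9,0.2],[[0.5,0.9,0],0.9,0.2],[[0.5,0.9,0],0.9,0.2],[[0.5,0.9,0],0.9,0.2],[[0.5,0.9,0],0.9,0.2],[[0.5,0.9,0],0.9,0.2],[[0.5,0.9,0],0.9,0.2],[[0.5,0.9,0],0.9,0.2],[[0.5,0.9,0],0.9,0.2],[[0.5,0.9,0],0.9,0.2],[[0.5,0.9,0],0.9,0.2]])

```text
t: 3.47
eef_pos: [544.4, -33.9, 404.9]
tcp_rot: [3.141, 0.0, 1.844]
ft_force: [0.0, 0.1, 1.2]
opening: 0.599
grip_force: 0.0
```

Emit:
move_arm(commands=[[[-0.29,0.9,-0.3],0,0.2],[[-0.29,0.9,-0.3],0,0.2],[[-0.29,0.9,-0.3],0,0.2],[[-0.29,0.9,-0.3],0,0.2],[[-0.29,0.9,-0.3],0,0.2],[[-0.29,0.9,-0.3],0,0.2],[[-0.29,0.9,-0.3],0,0.2],[[-0.29,0.9,-0.3],0,0.2],[[-0.29,0.9,-0.3],0,0.2],[[-0.29,0.9,-0.3],0,0.2],[[-0.29,0.9,-0.3],0,0.2],[[-0.29,0.9,-0.3],0,0.2],[[0,0,0],0,0.2],[[0,0,0],0,0.2],[[0,0,0],0,0.2]])

```text
t: 4.72
eef_pos: [439.6, 288.3, 297.0]
tcp_rot: [3.141, 0.0, 1.841]
ft_force: [-0.3, 0.4, 0.4]
opening: 0.599
grip_force: 0.0
```

```bash
cat >> h.py <<'E'
def gripmodel(s):
    o=s['opening']*47.5; z=s['eef_pos'][2]-190
    return [box(-10,10,o,o+12,z,z+60),box(-10,10,-o-12,-o,z,z+60)],(s['eef_pos'][0],s['eef_pos'][1],s['tcp_rot'][2])
E
python3 - <<'E'
from h import *
a=read_camera('top'); b=read_camera('scene'); s=env.state()
M,q=gripmodel(s)
ims=[]
for p in(a,b):
    c=proj(p,[[441,287,80]])[0].round().astype(int)
    im=crop(p,c,(96,96),4,[hulls(p,M,q)]); ims+=[im,crop(p,c,(96,96),4)]
save(np.vstack([np.hstack(ims[:2])[:300],np.hstack(ims[2:])[:300]]),'crop2.png')
E
```

```text
(no output)
```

View pics/crop2.png

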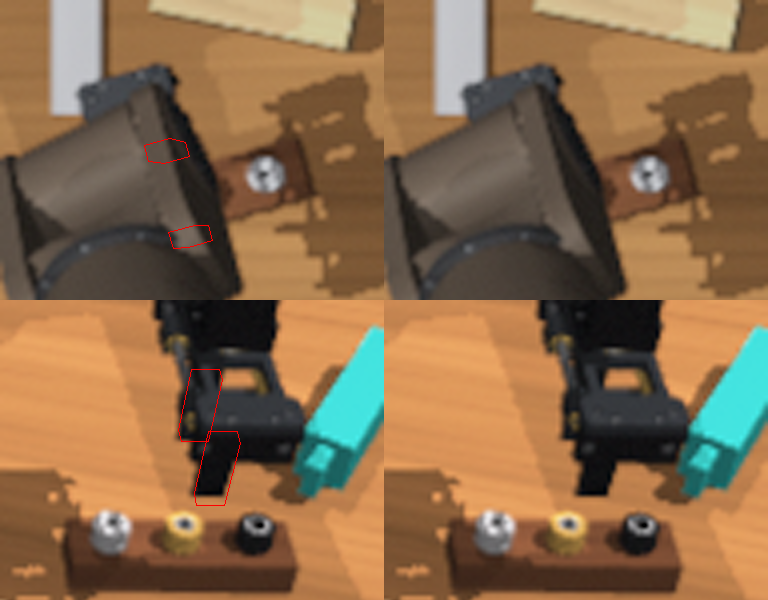

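The scene view shows the gripper lined up over the brass bush at about (183,530) in the crop, and the outline predicted for the fingers agrees with it. I'm lowering and gripping.

Emit:
move_arm(commands=[[[0.05,-0.07,-0.8],0,0.2],[[0,0,-0.8],0,0.2],[[0,0,-0.6],0,0.2],[[0,0,-0.27],0,0.2],[[0,0,0],0,0.2],[[0,0,0],0,-1],[[0,0,0],0,-1],[[0,0,0],0,-1],[[0,0,0],0,-1],[[0,0,0],0,-1],[[0,0,0],0,-1],[[0,0,0],0,-1],[[0,0,0],0,-1]])

```text
t: 5.9
eef_pos: [441.0, 286.5, 223.2]
tcp_rot: [3.141, -0.0, 1.841]
ft_force: [0.2, -0.5, 6.3]
opening: 0.287
grip_force: 30.0
```

Emit:
move_arm(commands=[[[0,0,0.5],0,-1],[[0,0,0.8],0,-1],[[0,0,0.8],0,-1],[[0,0,0.8],0,-1],[[0,0,0.8],0,-1],[[0,0,0],0,-1]])

```text
t: 6.4
eef_pos: [441.3, 286.7, 337.6]
tcp_rot: [3.136, -0.001, 1.841]
ft_force: [0.6, 0.3, -0.2]
opening: 0.289
grip_force: 30.0
```

Emit:
move_arm(commands=[[[0.27,-0.92,0],0,-1],[[0.27,-0.92,0],0,-1],[[0.27,-0.92,0],0,-1],[[0.27,-0.92,0],0,-1],[[0.27,-0.92,0],0,-1],[[0.27,-0.92,0],0,-1],[[0.27,-0.92,0],0,-1],[[0.27,-0.92,0],0,-1],[[0.27,-0.92,0],0,-1],[[0.27,-0.92,0],0,-1],[[0.27,-0.92,0],0,-1],[[0.27,-0.92,0],0,-1],[[0.27,-0.92,0],0,-1],[[0.27,-0.92,0],0,-1],[[0.27,-0.92,0],0,-1],[[0.27,-0.92,0],0,-1],[[0.27,-0.92,0],0,-1],[[0.27,-0.92,0],0,-1],[[0.27,-0.92,0],0,-1],[[0.27,-0.92,0],0,-1]])

```text
t: 8.07
eef_pos: [603.1, -266.9, 332.8]
tcp_rot: [-3.141, -0.001, 1.841]
ft_force: [0.6, -0.8, -1.4]
opening: 0.286
grip_force: 30.0
```

Emit:
move_arm(commands=[[[0,0,0],0,-1],[[0,0,0],0,-1],[[0,0,0],0,-1]])

```text
t: 8.32
eef_pos: [602.7, -265.1, 332.8]
tcp_rot: [-3.141, -0.001, 1.841]
ft_force: [0.7, 0.4, -0.5]
opening: 0.292
grip_force: 30.0
```

```bash
python3 - <<'E'
from h import *
a=read_camera('top'); b=read_camera('scene'); s=env.state()
print(s['eef_pos'].round(1),s['ft_force'].round(1),s['opening'],s['tcp_rot'])
M,q=gripmodel(s); x,y,_=q; zs=s['eef_pos'][2]-193
B=[cyl(x,y,14,zs,zs+20),cyl(x,y,10,zs-24,zs)]
j=(580.46,-191.39,.286)
A=JIG[3:4]
ims=[]
c=proj(b,[[x,y,110]])[0].round().astype(int)
o=[hulls(b,M,q),hulls(b,B,(0,0,0)),hulls(b,A,j),hulls(b,[cyl(0,-80,10.75,91,91)],j)]
im=crop(b,c,(64,96),6,o); im2=crop(b,c,(64,96),6)
save(np.hstack([im,im2]),'crop3.png')
for n in('bush_brass','bush_seat'):
    for nm,p in(('top',a),('scene',b)): print(n,nm,[(np.round(d['at'],1).tolist(),round(d['confidence'],2),int(d['region'].sum())) for d in cut_out(n,p)[:3]])
print(proj(b,[[x,y,zs]]),proj(b,[place(j,np.array([[0,-80,91.]]))[0]]))
E
```

```text
[ 602.8 -264.5  333.4] [ 0.1  0.4 -0.4] 0.2868420042210978 [-3.14117676e+00 -6.12333041e-04  1.84169946e+00]
bush_brass top [([186.5, 234.7], 0.44, 634)]
bush_brass scene []
bush_seat top [([317.3, 189.0], 0.77, 2447)]
bush_seat scene [([223.4, 238.8], 0.97, 3946)]
[[193.62568907 203.29886957]] [[195.01473901 215.43913966]]
```

View pics/crop3.png

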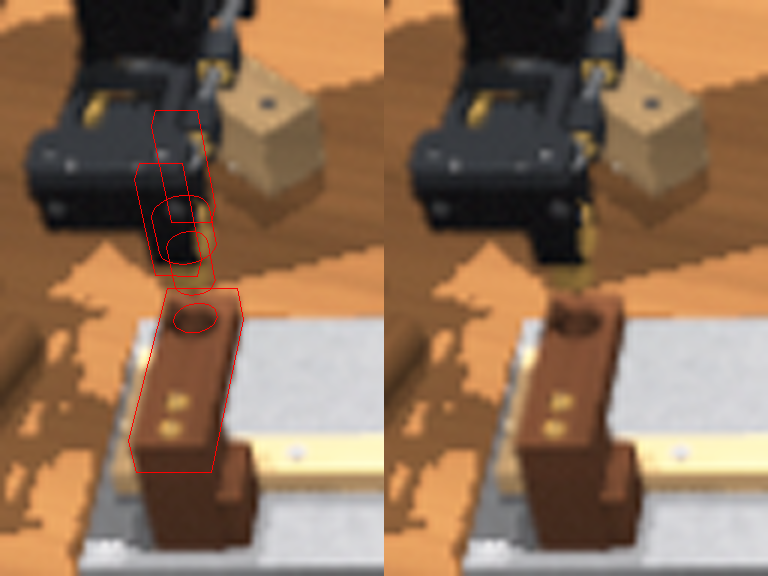

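```bash
python3 - <<'E'
from h import *
b=read_camera('scene'); s=env.state()
o=cv2.cvtColor(cv2.imread('pics/scene0.png'),cv2.COLOR_BGR2RGB)
a0=cv2.cvtColor(cv2.imread('pics/top0.png'),cv2.COLOR_BGR2RGB)
a=read_camera('top')
f=lambda im,c,w,k:cv2.resize((255*(im[c[1]-w//2:c[1]+w//2,c[0]-w//2:c[0]+w//2]/255.)**.6).astype(np.uint8),None,fx=k,fy=k,interpolation=cv2.INTER_NEAREST)
c=(192,208)
save(np.vstack([np.hstack([f(b['image'],c,32,12),f(o,c,32,12)]),np.hstack([cv2.resize(f(a0,(358,176),32,6),(192,192)),np.zeros((192,576,3),np.uint8)])]),'crop4.png')
# dark hole centroids in start pictures
for n,p,im,uv in(('scene',b,o,(195,216)),('top',a,a0,(358,180))):
    g=cv2.cvtColor(im,cv2.COLOR_RGB2GRAY).astype(float); x,y=uv
    w=g[y-6:y+8,x-8:x+9]; print(n,(x-8,y-6)); print(w.astype(int))
E
```

```text
scene (187, 210)
[[142 141 141 140 139 138 137 137 136 134 134 134 134 134 134 135 134]
 [141 142 141 133 129 129 128 128 126 125 125 126 128 126 125 131 135]
 [140 141 140 124 112 110 109 107 105 105 104 109 112 111 110 112 130]
 [139 138 139 118 103 102 100  97  94  94  95 101 104 105 100  97 130]
 [140 139 135 115 104 101  98  86  79  74  77  89 101 105  97  86 127]
 [141 142 132 111 101  93  74  60  57  53  52  63  88 102  89  65 106]
 [160 158 134 109  98  77  56  52  52  49  44  47  80 103  81  55 110]
 [171 159 127 104  92  66  55  56  53  49  45  51  88 104  77  51 132]
 [172 145 115 102  95  72  57  56  55  49  59  83 100 101  70  64 141]
 [170 146 114 102 102  94  81  77  77  81  90  99 103  97  67  70 145]
 [178 146 111 103 102 102  97  93  95  99 101 101 102  86  60  86 149]
 [209 152 105 102 103 101  99 100 100 101 100 100 103  80  54 109 153]
 [206 145 103 103 104 102  99  98 101 102  98  99 103  76  50 135 162]
 [174 120 103 102 102 102  99 100 101 101  98 100  99  69  64 148 169]]
top (350, 174)
[[114  81  92  92  92  91  91  89  93  93  94  95 103 109 117 137 143]
 [
[... 221 characters left out ...]
 74  93  87 116 150 149 120  97  82  71  85 101 116 123 131]
 [150 125  81  89  88 129 157 160 135 101  88  68  78  92 127 138 133]
 [151 130  86  82  88 126 151 150 124  87  80  70  82  94 131 147 137]
 [151 140 101  74  88 115 140 150 125  88  81  76  88  94 116 136 138]
 [149 149 123  79  88  96 115 132 114  83  79  82  91  92  93 116 133]
 [150 149 129  84  82  96  96 100  94  81  84  88  91  92  93 108 131]
 [150 149 138 100  74  94  96  95  89  87  88  89  89  89  84  92 118]
 [150 148 148 123  81  87  97  98  95  91  83  78  76  73  84  92 107]
 [151 148 150 130  86  84  96  91  90  93  83  77  74  65  91 111 112]
 [152 149 150 142 102  79  96 109 124 130 110  89  87  73  95 138 156]]
```

View pics/crop4.png

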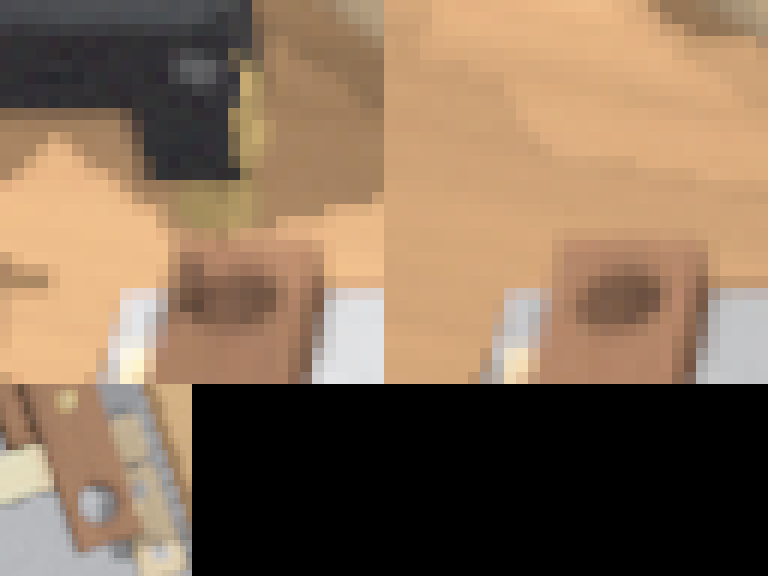

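The brass shank foot sits at about (194.3, 210), where the robot pose predicts it. The hole at (195, 216) is about 3 mm towards -y of the bush, so I shift by that and lower gently.

Emit:
move_arm(commands=[[[0.01,-0.09,-0.3],0,-1],[[0,0,-0.5],0,-1],[[0,0,-0.1],0,-1],[[0,0,-0.1],0,-1],[[0,0,-0.1],0,-1],[[0,0,0],0,-1],[[0,0,0],0,-1]])

```text
t: 9.3
eef_pos: [603.7, -267.5, 300.2]
tcp_rot: [3.14, -0.001, 1.841]
ft_force: [4.4, 6.7, -2.7]
opening: 0.286
grip_force: 30.0
```

Emit:
move_arm(commands=[[[0.01,0.03,-0.1],0,-1],[[0,0,-0.1],0,-1],[[0,0,-0.1],0,-1],[[0,0,-0.1],0,-1],[[0,0,0],0,-1],[[0,0,0],0,-1]])

```text
t: 9.8
eef_pos: [603.9, -266.8, 288.1]
tcp_rot: [3.141, -0.001, 1.841]
ft_force: [4.9, 6.7, -2.9]
opening: 0.286
grip_force: 30.0
```

Emit:
move_arm(commands=[[[0.02,0.03,-0.1],0,-1],[[0,0,-0.05],0,-1],[[0,0,-0.03],0,-1],[[0,0,0],0,-1],[[0,0,0],0,-1]])

```text
t: 10.22
eef_pos: [604.1, -266.3, 284.2]
tcp_rot: [3.141, 0.0, 1.841]
ft_force: [-2.3, 6.3, 12.6]
opening: 0.288
grip_force: 30.0
```

The upward force rises right at the expected height, so the bush is seated. I release it, rise and check.

Emit:
move_arm(commands=[[[0,0,0],0,-0.1],[[0,0,0],0,-0.1],[[0,0,0],0,-0.1],[[0,0,0],0,-0.1],[[0,0,0.2],0,0],[[0,0,0.8],0,0],[[0,0,1],0,0.2],[[0,0,1],0,0.6],[[0,1,0],0,0.6],[[0,1,0],0,0.6],[[0,1,0],0,0.6],[[0,1,0],0,0.6],[[0,1,0],0,0.6],[[0,1,0],0,0.6],[[0,1,0],-0.5,0.6],[[0,1,0],-1,0.6],[[0,1,0],-1,0.6],[[0,1,0],-1,0.6],[[0,1,0],-1,0.6],[[0,1,0],-1,0.6]])

```text
t: 11.88
eef_pos: [604.0, 94.9, 373.7]
tcp_rot: [3.141, 0.0, 1.397]
ft_force: [0.5, 0.0, -0.3]
opening: 0.797
grip_force: 0.0
```

```bash
python3 - <<'E'
from h import *
a=read_camera('top'); b=read_camera('scene'); s=env.state(); print(s['t'],s['eef_pos'].round(1),s['tcp_rot'][2])
o=[]
for p in(b,a):
    j=[(580.46,-191.39,.286),(579.27,-186.48,.29)][p is a]
    c=proj(p,[place(j,np.array([[0,-80,91.]]))[0]])[0].round().astype(int)
    B=[cyl(0,-80,14,91,111)]
    o+=[crop(p,c,(48,48),8,[hulls(p,B,j)]),crop(p,c,(48,48),8)][::-1 if 0 else 1]
save(cv2.resize(np.vstack([np.hstack(o[:2]),np.hstack(o[2:])]),(600,600)),'crop5.png')
E
```

```text
11.9833 [603.8  96.9 373.6] 1.4012516959691612
```

View pics/crop5.png

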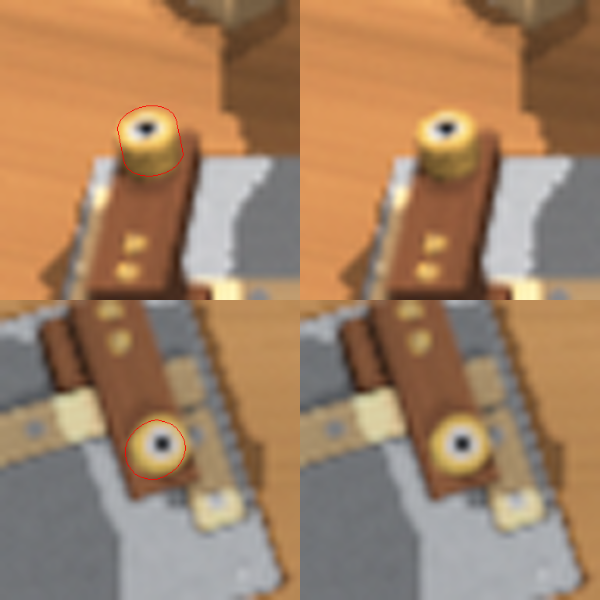

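The brass bush sits fully home in the arm, its shoulder on the arm's top, with the head matching the drawn outline in both views. Next I grasp the rail.

Emit:
move_arm(commands=[[[-0.02,0.9,-0.5],-0.25,0.6],[[-0.02,0.9,-0.5],-0.25,0.6],[[-0.03,0.9,-0.5],0,0.6],[[-0.03,0.9,-0.5],0,0.6],[[-0.02,0.9,-0.5],0,0.6],[[-0.02,0.9,-0.5],0,0.6],[[0,0,-0.8],0,0.6],[[0,0,-0.8],0,0.6],[[0,0,-0.5],0,0.6],[[0,0,-0.3],0,0.6],[[0,0,0],0,0.6],[[0,0,0],0,-1],[[0,0,0],0,-1],[[0,0,0],0,-1],[[0,0,0],0,-1],[[0,0,0],0,-1],[[0,0,0],0,-1],[[0,0,0],0,-1],[[0,0,0],0,-1],[[0,0,0],0,-1]])

```text
t: 13.65
eef_pos: [600.0, 255.6, 211.8]
tcp_rot: [3.141, -0.0, 1.361]
ft_force: [-1.1, -1.7, 4.7]
opening: 0.438
grip_force: 30.0
```

Emit:
move_arm(commands=[[[0,0,0.5],0,-1],[[0,0,1],0,-1],[[0,0,1],0,-1],[[-0.09,-0.89,0],0.415,-1],[[-0.09,-0.89,0],0.415,-1],[[-0.09,-0.89,0],0.415,-1],[[-0.09,-0.89,0],0.415,-1],[[-0.09,-0.89,0],0.415,-1],[[-0.09,-0.89,0],0.415,-1],[[-0.09,-0.89,0],0.415,-1],[[-0.09,-0.89,0],0.415,-1],[[-0.09,-0.89,0],0.415,-1],[[-0.09,-0.89,0],0.415,-1],[[-0.09,-0.89,0],0.415,-1],[[-0.09,-0.89,0],0.415,-1],[[-0.09,-0.89,0],0.415,-1],[[-0.09,-0.89,0],0.415,-1],[[-0.09,-0.89,0],0.415,-1]])

```text
t: 15.15
eef_pos: [559.1, -146.2, 285.9]
tcp_rot: [-3.141, -0.0, 1.861]
ft_force: [0.8, -0.7, -2.7]
opening: 0.44
grip_force: 30.0
```

Emit:
move_arm(commands=[[[0,0,0],0,-1],[[0,0,0],0,-1],[[0,0,0],0,-1]])

```text
t: 15.4
eef_pos: [559.3, -144.6, 285.9]
tcp_rot: [-3.141, -0.001, 1.858]
ft_force: [0.2, -0.5, -2.8]
opening: 0.438
grip_force: 30.0
```

```bash
python3 - <<'E'
from h import *
b=read_camera('scene'); s=env.state(); print(s['t'],s['eef_pos'].round(1),s['tcp_rot'].round(3),s['ft_force'].round(1),s['opening'])
e=s['eef_pos']; th=s['tcp_rot'][2]-np.pi/2; q=(e[0]+12*np.sin(th),e[1]-12*np.cos(th),th)
c=proj(b,[[580,-180,60]])[0].round().astype(int)
save(crop(b,c,(130,100),6,[hulls(b,RAIL,q,e[2]-211.8),hulls(b,JIG[:3],(580.5,-191,.286))]),'crop6.png')
E
```

```text
15.45 [ 559.4 -144.2  286. ] [-3.141 -0.     1.859] [-0.4  0.5 -2.5] 0.43876463087144246
```

View pics/crop6.png

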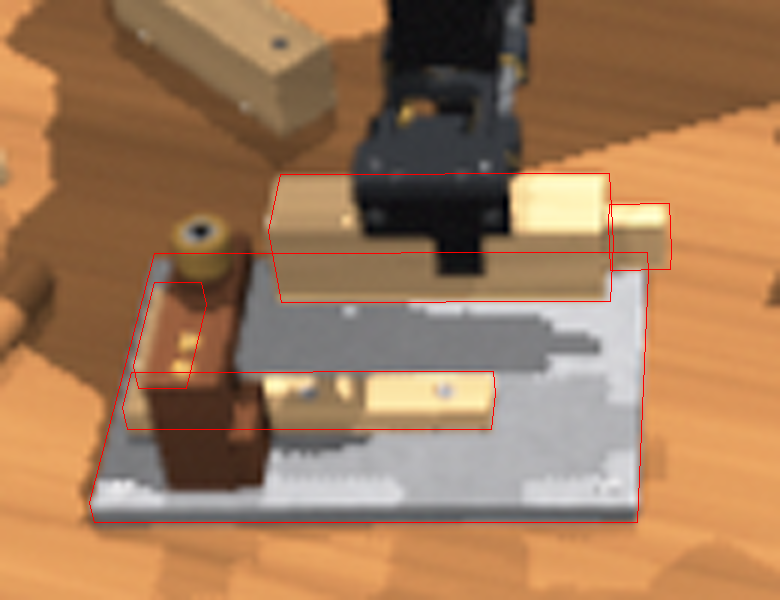

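The rail is held level, tenon to the right, exactly where predicted and clear of the arm. I'm lowering it onto the base.

Emit:
move_arm(commands=[[[0,0,-0.8],0,-1],[[0,0,-0.7],0,-1],[[0,0,-0.35],0,-1],[[0,0,-0.06],0,-1],[[0,0,-0.04],0,-1],[[0,0,0],0,-1],[[0,0,0],0,-1],[[0,0,0],0,-1]])

```text
t: 16.12
eef_pos: [559.6, -144.9, 228.7]
tcp_rot: [3.14, 0.001, 1.859]
ft_force: [-0.1, -0.2, -2.5]
opening: 0.434
grip_force: 30.0
```

Emit:
move_arm(commands=[[[0,0,-0.04],0,-1],[[0,0,-0.03],0,-1],[[0,0,0],0,-1],[[0,0,0],0,-1]])

```text
t: 16.45
eef_pos: [559.6, -145.0, 226.7]
tcp_rot: [3.14, 0.001, 1.859]
ft_force: [-2.1, 1.4, 8.2]
opening: 0.442
grip_force: 30.0
```

Emit:
move_arm(commands=[[[0.1,-0.34,0],0,-1],[[0.1,-0.34,0],0,-1],[[0.1,-0.34,0],0,-1],[[0.1,-0.34,0],0,-1],[[0.05,-0.17,0],0,-1],[[0,0,0],0,-1],[[0,0,0],0,-1],[[0,0,0],0,-1]])

```text
t: 17.12
eef_pos: [573.3, -191.4, 226.8]
tcp_rot: [3.14, 0.002, 1.859]
ft_force: [1.4, -2.9, 5.2]
opening: 0.44
grip_force: 30.0
```

Emit:
move_arm(commands=[[[0.1,0.03,0],0,-1],[[0.1,0.03,0],0,-1],[[0.05,0.015,0],0,-1],[[0.03,0.01,0],0,-1],[[0,0,0],0,-1],[[0,0,0],0,-1]])

```text
t: 17.62
eef_pos: [581.1, -188.6, 226.7]
tcp_rot: [-3.141, 0.001, 1.86]
ft_force: [-5.1, -3.2, 9.0]
opening: 0.438
grip_force: 30.0
```

Emit:
move_arm(commands=[[[0.02,-0.07,0],0,-1],[[0.02,-0.07,0],0,-1],[[0.01,-0.04,0],0,-1],[[0,0,0],0,-1],[[0,0,0],0,-1],[[0,0,0],0,-1]])

```text
t: 18.12
eef_pos: [582.6, -193.6, 226.7]
tcp_rot: [-3.141, 0.0, 1.86]
ft_force: [-5.7, 0.9, 9.4]
opening: 0.44
grip_force: 30.0
```

Emit:
move_arm(commands=[[[0.03,-0.03,0],0,-1],[[0.03,-0.03,0],0,-1],[[0,0,0],0,-1],[[0,0,0],0,-1],[[0,0,0],0,-1]])

```text
t: 18.53
eef_pos: [583.5, -194.5, 226.7]
tcp_rot: [-3.139, -0.003, 1.859]
ft_force: [-12.5, 7.2, 15.4]
opening: 0.438
grip_force: 30.0
```

Emit:
move_arm(commands=[[[0.03,-0.02,-0.0],0,-1],[[0.02,-0.01,0],0,-1],[[0,0,0],0,-1],[[0,0,0],0,-1],[[0,0,0],0,-1],[[0,0,0],0,-1]])

```text
t: 19.03
eef_pos: [584.3, -195.0, 226.7]
tcp_rot: [-3.136, -0.005, 1.859]
ft_force: [-17.9, 10.8, 21.2]
opening: 0.437
grip_force: 30.0
```

```bash
python3 - <<'E'
from h import *
b=read_camera('scene'); s=env.state(); print(s['t'],s['eef_pos'].round(1),s['tcp_rot'].round(3),s['ft_force'].round(1),s['moment'].round(2),s['opening'])
c=proj(b,[[580,-180,60]])[0].round().astype(int); j=(580.46,-191.39,.286)
q=tuple(place(j,np.array([[0,-17.5,0]]))[0][:2])+(j[2],)
save(np.vstack([crop(b,c,(130,50),6,[hulls(b,RAIL,q,15)]),crop(b,c,(130,50),6)]),'crop7.png')
E
```

```text
19.0833 [ 584.2 -195.   226.6] [-3.136 -0.005  1.859] [-19.1  10.6  20. ] [1.73 2.96 0.03] 0.4381633955536882
```

View pics/crop7.png

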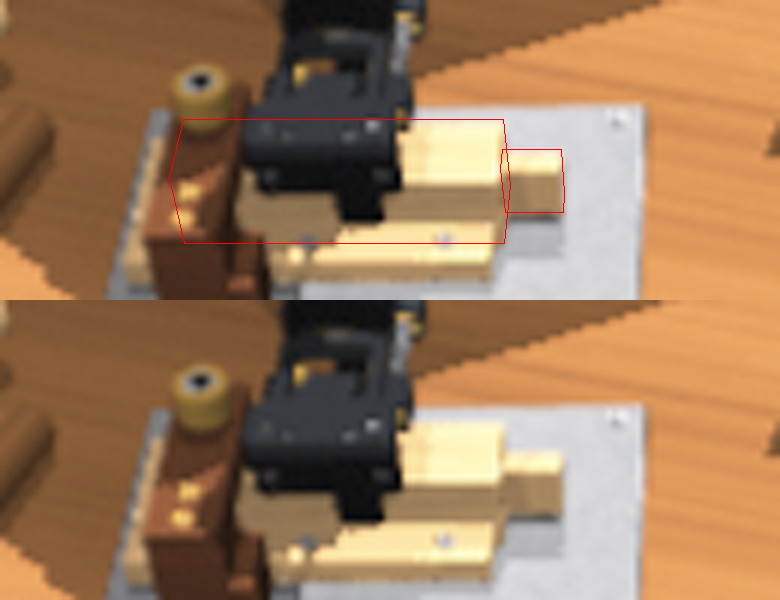

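The rail's outline matches the target pose. The rail pushes back about 15 N along each jig axis, and the arm is holding still. I'm handing in.

```bash
python3 -c "
from cell import env
print(env.job_done())"
```

```text
the job is handed in; nothing more can be done
None
```

The job is handed in, though no verdict came back: the brass bush is fully home in the jig's arm, and the rail is held in the corner with about 15 N measured along each jig axis.

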